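# Hook the trapped key out of the slotted block

### The job

A brass key is trapped deep in the narrow slot of the steel bench block. Take the hooked pick from its wooden stand and, using only the pick on the key, drag the key out of the slot along the block's apron and hold it snug against the stop lip for a moment with a light, steady pull of about 9 newtons; never strain the pick, the key or the thin lip. Leave the key lying squarely against the lip, put the pick back upright in its stand, and leave the other things where they are.

Things in the scene. Friction and masses are not known exactly. Their poses are not given: they have to be found in the camera images.
- holder: Fixed steel bench block, 178 x 94 mm in plan. Origin on the bench under the slot's mouth, midway across; x runs into the slot, -x out along the apron, z up. A base plate 12 mm thick (x = -76 to 102 mm) is slot floor and apron in one. From x = 0 to 102 mm two cheeks rise to 40 mm above the bench, leaving a slot 18 mm wide, open above and at x = 0, closed at x = 90 mm.
- lip: Fixed thin steel stop lip across the end of the apron; same origin and axes as the block. 4 mm thick, 60 mm wide, rising 12 mm above the apron. Its face towards the key is 72 mm out from the slot's mouth (x = -72 mm). It is rigid; a snug pull on it is 5 to 14 N, above 20 N it is strained.
- slot_mouth (a point): Centre of the slot's mouth, on the slot floor (12 mm above the bench).
- button (a point): Nose of a small spring-loaded steel button in the slot's +y cheek, 47 mm in from the mouth and 9 mm above the slot floor. It presses the key against the other cheek, so the key sits about 1.5 mm to -y of the slot's middle and drags with some 2 to 9 N until its rear end has passed the button; from there on it slides with under 2 N.
- lip_face (a point): Foot of the lip's inner face, midway across, on the apron.
- key: Loose brass bar 56 (x) x 15 (y) x 16 (z) mm, about 90 g. Origin at the centre of its underside; its -x end points out of the slot. In its top is a blind pocket (the eye) for the pick: x = -14 to +6 mm, 10 mm wide, 12 mm deep, its floor 4 mm above the underside. Against the lip its origin is 44 mm out from the slot's mouth (x = -44 mm in the block's frame).
- key_eye (a point): Centre of the floor of the key's pocket.
- pick: Loose hooked pick, upright in its stand, about 60 g. Origin under the centre of its square flange (34 x 34 x 4 mm). Above it a square wooden handle 16 x 16 mm, from 4 to 54 mm above the origin; grip it about 32 mm above the origin. Below it a steel shank 4 mm thick, 44 mm long, with a toe at its foot that points along the pick's -x and ends 7 mm from the shank's middle.
- pick_toe (a point): Centre of the rounded end of the toe (radius 2 mm): 5 mm along -x and 42 mm below the pick's origin.
- stand: Fixed wooden stand for the pick, 46 x 46 mm, 60 mm tall, on an 80 x 80 mm foot 8 mm thick, with a square well 20 x 20 mm, open at the top, over 46 mm deep. Origin on the bench under its centre. The pick hangs in the well, its flange lying on the rim, its axes along the stand's.
- stand_top (a point): Centre of the stand's top, level with the rim, 60 mm above the bench; the pick's origin lies here when it is put away.
- jar: Bystander: round amber glass jar with a steel cap, 54 mm wide, 70 mm tall; origin under its centre.
- doming_block: Bystander: steel doming block, a 50 mm cube; origin under its centre.
- dish: Bystander: small white ceramic bowl, 90 mm wide, 22 mm tall; origin under its centre.
There are look-alikes about, which are no part of the job. Leave any green or purple look-alike of the pick alone.

How it is judged:
By the outcome, as a careful person would: the job done as asked, in the order asked, and still so for the second after the job is handed in, with the robot touching nothing.
It also fails if it takes over 72 s, if anything falls off the work surface, if the arm or the gripper's body presses on something with over 40 N, if the wrist force passes 120 N, or if a joint passes its speed limit or range.

### The arm

A 6-joint arm with a two-finger parallel gripper is mounted at the origin on the work surface. World frame = base frame: x ahead of the robot, y to its left, z up, the work surface at z = 0. Lengths are in m, angles in rad, forces in N, time in s.
With the tool pointing down it reaches from about 0.25 to 0.775 m from the base axis. Payload 4 kg.
Tool frame: the origin (TCP) lies on the centre line of the jaws, within the pads' length; the fingertips stand 14 mm ahead of it and the grasp point (between the pads) lies 5 mm behind it (ctrl.tip_reach is the distance from the TCP to the fingertips, in m); z points along the fingers, y is the line along which they close (so a half turn about z gives the same grasp; the last joint's range is limited). The gripper opens to 85 mm and grips with 20 to 120 N. Pads are 22 mm wide; open, the fingers measure 114 mm over their backs; the gripper's body (76 mm by 85 mm) begins 54 mm behind the grasp point. The pads swing forward as they close: fully open they stand 13 mm farther back than shut.
Start: joints at [-1.299, 0.087, 1.371, -0, 1.684, -0.103], TCP at [0.201, -0.512, 0.245] pointing down, gripper open.
Joint ranges: [-3.1, 3.1], [-0.76, 2.03], [0.27, 2.55], [-1.08, 4.22], [0.17, 2.65], [-2.57, 2.57]. Speed limits (rad/s): [2.79, 2.79, 3.14, 3.14, 3.14, 3.14].

### API

Orientations are given as a unit quaternion [w, x, y, z].
In Python, from bench import ctrl gives the robot as it stands.
- The arm moves only by the tool servo_tool, never from a script. Its argument "rows" is a list of rows, each a list of 6 numbers: the shift along the tool's x, y, z in m, then the turn, a rotation vector about the tool's x, y, z in degrees. In form: [[x, y, z, rx, ry, rz], ...]. A call has 1 to 10 rows; each row shifts and turns the commanded pose from where the row before left it, along the tool's axes as they then stand; what a row does not reach is not made up. A row lasts 1/10 s, in which the tool goes at most 50 mm and 8.59 degrees, less where a joint would pass 70% of its speed; a pose out of reach is approached as far as the arm can. A call is refused whole if a number of a shift passes 0.05 or a number of a turn 8.59, either way. A call with a gripper value outside its range is refused whole. "claw" is the closure, from 0 (fully open) to 1 (shut), set as the call begins (left out, the last holds). The fingers move at their own pace and stop on an object; "grip_force" is the grip in N (left out, the last holds). Time passes only in rows, so rows that do not move let the fingers close. It gives the time, the measured TCP pose, the force, the opening and the grip force at its end, in the units of the state.
- ctrl.observe(): the state, without advancing time (a new reading comes with each control period).
- ctrl.get_image(name): name is "scene" or "top" or "wrist"; returns the picture (400x640x3 uint8, blue, green, red); there is no depth.
- ctrl.camera_info(name): a dict with "fx", "fy", "cx", "cy" (pixels), "rvec" (rotation vector, rad) and "tvec" (3), from world to camera coordinates, as OpenCV has them. Camera axes: x right, y down, z forward; pixel columns grow to the right and rows downward; lengths in m; the calibration is good to about 2 mm. A picture is of the moment at which its call begins: read the wrist's pose just before it. camera_info takes no time and is no camera call; for the wrist camera it gives the pose at the moment of the call.
- ctrl.close_job(): hands the job in; it is judged then, once.
Trained networks look in the newest picture that a camera, given by its name, has taken for a name from the list of things; names that differ only in an ending like _2 or _b are one class to them, and where a whole thing is asked for, a point or a joint stands for the part that bears it (a point fixed in the world has none). Each returns a list of dicts, best first, with "score" (0 to 1); they miss things now and then, are a little off and sometimes report something else, mostly with a low value. They report only what shows in the picture. A call takes as long as a camera call. They do not tell look-alikes from the thing itself.
- ctrl.look_for(camera, thing): "point" ([x, y, z] in m, in world coordinates, good to about 4 mm: the middle of the surface that is visible of it).
- ctrl.cut_out(camera, thing): "mask" (400x640 bool, what is visible of it).
- ctrl.spot_point(camera, thing): "point" ([x, y, z] in m, in world coordinates, good to about 4 mm: a listed point, or the origin of a listed thing).
The state is a dict: "time_s": time; "q": joint angles; "joint_vel": joint speeds; "tau": joint torques, N m; "ee_pos": TCP position; "tool_rot": TCP orientation; "contact_force": force on the tool from outside, world axes, zero at the start; "torque": the same for the moment, N m; "gripper_width": finger opening in m; "grasp_force": force on a finger pad.
Only numpy, scipy, OpenCV 4.12 (cv2) and the standard library are available. Lean on these libraries where they do the work, as an engineer would, in place of code of your own. Each camera call takes 0.05 s, during which the arm holds its last target. There are 200 camera calls.

## Working session

There is one attempt and no reset: what is moved stays moved. The work goes in short steps, Python scripts to look and compute and a tool call to move; the robot and the scene stay as the last step left them, time stands still between calls to the robot, and variables do not carry over. Pictures are saved under pics/ and viewed, at most 13 in all, crops included, and the job is handed in when it is done.

Besides the shell and the picture viewer there is one more tool, called in YAML: its name, and indented under it one key for each argument. servo_tool: Moves the arm, as the interface text tells. Its arguments: {"type":"object","properties":{"rows":{"type":"array","items":{"type":"array","items":{"type":"number"}}},"claw":{"type":"number"},"grip_force":{"type":"number"}},"required":["rows"]}

```bash
mkdir -p pics; ls; python3 - <<'E'
from bench import ctrl
import cv2
s=ctrl.observe();print(s['time_s'],s['ee_pos'],s['tool_rot'])
for c in['scene','top']:
    cv2.imwrite(f'pics/{c}0.png',ctrl.get_image(c))
    for n in['stand_top','pick','slot_mouth','lip_face','key_eye','key','holder','stand']:
        print(c,n,[( [round(v,4) for v in d['point']],round(d['score'],2)) for d in ctrl.spot_point(c,n)[:3]])
E
```

```text
pics
0.0 [ 0.20120557 -0.51136853  0.24412049] [-1.12267331e-03  9.82493147e-01  1.86295317e-01 -1.03140662e-04]
scene stand_top [([0.4696, -0.2504, 0.0605], 0.69)]
scene pick [([0.4755, -0.3796, 0.017], 0.87), ([0.3406, -0.2892, 0.0184], 0.84), ([0.4705, -0.2479, 0.0612], 0.77)]
scene slot_mouth [([0.5811, 0.0174, 0.0137], 0.95)]
scene lip_face [([0.5109, 0.0013, 0.0087], 0.58)]
scene key_eye []
scene key []
scene holder []
scene stand [([0.4738, -0.2455, 0.0049], 0.78), ([0.5811, 0.0165, 0.0128], 0.53)]
top stand_top [([0.4655, -0.2485, 0.0591], 0.94)]
top pick [([0.4775, -0.3807, 0.0153], 0.84), ([0.4685, -0.2487, 0.0592], 0.75), ([0.3376, -0.2849, 0.0192], 0.72)]
top slot_mouth [([0.5813, 0.0124, 0.0101], 0.74), ([0.5028, 0.2586, 0.0013], 0.44)]
top lip_face [([0.5158, 0.0039, 0.0145], 0.71)]
top key_eye [([0.4702, -0.2489, -0.0012], 0.64)]
top key []
top holder [([0.5857, 0.0157, 0.0036], 0.95), ([0.4714, -0.2485, 0.0014], 0.62)]
top stand [([0.4715, -0.2512, -0.0043], 0.84)]
```

View pics/scene0.png

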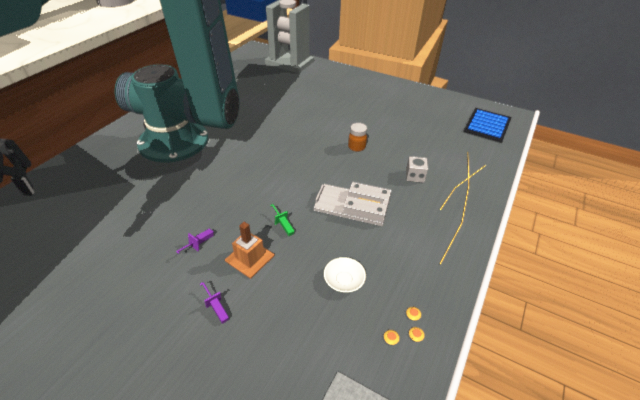

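View pics/top0.png

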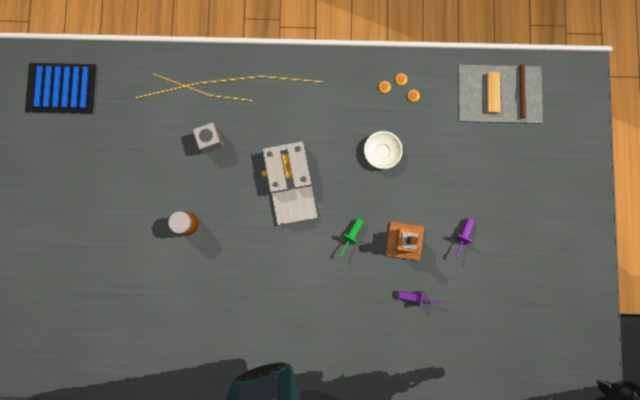

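The scene view shows the pick with its wooden handle in the stand at about (248,245), with the green and purple look-alikes lying around it. The block is at (352,203). In the top view the stand is at (406,241), and the block's slot axis runs from the lip at (297,222) to about (285,145), with the brass key visible at (286,165).

```bash
cat > h.py <<'E'
from bench import ctrl
import numpy as np, cv2
from scipy.spatial.transform import Rotation as R
def rot(s): w,x,y,z=s['tool_rot']; return R.from_quat([x,y,z,w])
def yaw(s): v=rot(s).as_matrix()[:,0]; return np.degrees(np.arctan2(v[1],v[0]))
def to(p,th):
    """tool-axes shift (mm) at present attitude and turn (deg rotvec) to reach pos p, tool down, tool x at th deg"""
    s=ctrl.observe(); r=rot(s)
    t=np.radians(th); T=np.array([[np.cos(t),np.sin(t),0],[np.sin(t),-np.cos(t),0],[0,0,-1]])
    return (r.inv().apply(np.array(p)-s['ee_pos'])*1000).round(1), np.degrees((r.inv()*R.from_matrix(T)).as_rotvec()).round(2)
def show(c,n,k=3):
    print(c,n,[([round(v,4) for v in d['point']],round(d['score'],2)) for d in ctrl.spot_point(c,n)[:k]])
def proj(c,P):
    i=ctrl.camera_info(c);K=np.array([[i['fx'],0,i['cx']],[0,i['fy'],i['cy']],[0,0,1]])
    return cv2.projectPoints(np.array(P,float).reshape(-1,1,3),np.array(i['rvec']),np.array(i['tvec']),K,None)[0].reshape(-1,2)
def unproj(c,uv,z):
    i=ctrl.camera_info(c);Rm=cv2.Rodrigues(np.array(i['rvec'],float))[0];t=np.array(i['tvec'],float)
    C=-Rm.T@t; out=[]
    for u,v in uv:
        d=Rm.T@np.array([(u-i['cx'])/i['fx'],(v-i['cy'])/i['fy'],1]); out.append(C+d*(z-C[2])/d[2])
    return np.array(out)
E
python3 - <<'E'
from h import *
i=ctrl.camera_info('wrist');Rm=cv2.Rodrigues(np.array(i['rvec'],float))[0];C=-Rm.T@np.array(i['tvec'])
s=ctrl.observe();print(yaw(s),rot(s).inv().apply(C-s['ee_pos']),rot(s).inv().as_matrix()@Rm.T[:,2],i['fx'])
i=ctrl.camera_info('top');Rm=cv2.Rodrigues(np.array(i['rvec'],float))[0];print(-Rm.T@np.array(i['tvec']),i['fx'])
print(to([0.47,-0.249,0.25],9.5))
E
```

```text
21.47464677877083 [ 0.07649537  0.00084226 -0.12826791] [-2.98420198e-01 -4.83766408e-04  9.54434467e-01] 309.8550872693961
[ 0.44652934 -0.05617945  1.11013823] 472.625367396571
(array([ 346.2, -146.2,   -4.7]), array([ 1.000e-02, -0.000e+00,  1.197e+01]))
```

servo_tool:
  rows:
    - [0.043, -0.018, 0, 0, 0, 0]
    - [0.043, -0.018, 0, 0, 0, 0]
    - [0.043, -0.018, 0, 0, 0, 0]
    - [0.043, -0.018, 0, 0, 0, 0]
    - [0.043, -0.018, 0, 0, 0, 0]
    - [0.043, -0.018, 0, 0, 0, 0]
    - [0.043, -0.018, 0, 0, 0, 0]
    - [0.043, -0.018, 0, 0, 0, 0]
    - [0, 0, 0, 0, 0, 6]
    - [0, 0, 0, 0, 0, 6]

```text
time_s: 1.9
ee_pos: [0.4699, -0.2503, 0.2452]
tool_rot: [0.0, 0.997, 0.082, -0.0]
contact_force: [0.4, -0.2, -0.2]
gripper_width: 0.0853
grasp_force: 0.0
```

```bash
python3 - <<'E'
from h import *
s=ctrl.observe();print(s['time_s'],s['ee_pos'],yaw(s),s['contact_force'])
cv2.imwrite('pics/w1.png',ctrl.get_image('wrist'))
for n in['stand_top','pick','stand','pick_toe']: show('wrist',n)
m=[d for d in ctrl.cut_out('wrist','stand')]
for d in m[:2]:
    print(d['score'],d['mask'].sum(),cv2.minAreaRect(cv2.findNonZero(d['mask'].astype('uint8'))))
E
```

```text
1.9 [ 0.46986387 -0.25031878  0.2451787 ] 9.439997387245198 [ 0.44029242 -0.18096816 -0.15318362]
wrist stand_top []
wrist pick [([0.3409, -0.2889, 0.017], 0.87), ([0.4681, -0.2483, 0.0552], 0.67), ([0.4673, -0.1221, 0.0127], 0.65)]
wrist stand [([0.4729, -0.2515, 0.0005], 0.91)]
wrist pick_toe [([0.4402, -0.3696, 0.0248], 0.97), ([0.3398, -0.3276, 0.0264], 0.65), ([0.4274, -0.0997, 0.0232], 0.62)]
0.97 3182 ((317.83563232421875, 169.13327026367188), (68.67875671386719, 66.3030014038086), 16.460012435913086)
```

View pics/w1.png

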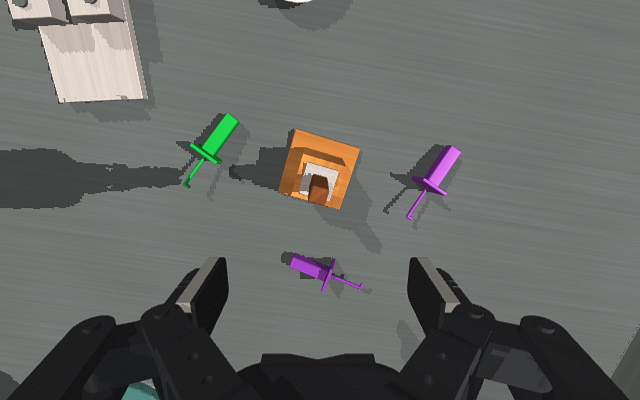

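The wrist view shows the stand's foot with corners near (294,128), (360,150), (339,209) and (279,192). The pick's flange is at about (319,180), and the block's apron shows at upper left with its end edge from (57,102) to (146,98).

```bash
python3 - <<'E'
from h import *
im=cv2.imread('pics/w1.png')
m=[d for d in ctrl.cut_out('wrist','stand')][0]['mask'].astype('uint8')
m2=ctrl.cut_out('wrist','pick')
for d in m2[:4]: print('pick',d['score'],cv2.minAreaRect(cv2.findNonZero(d['mask'].astype('uint8'))))
hull=cv2.convexHull(cv2.findNonZero(m));q=cv2.approxPolyN(hull,4) if hasattr(cv2,'approxPolyN') else None
print(q)
q=np.array([(294,128),(360,150),(339,209),(279,192)])
P=unproj('wrist',q,0.008)[:,:2];print(P.round(4),P.mean(0))
for k in range(4):
    d=P[(k+1)%4]-P[k];print(np.linalg.norm(d),np.degrees(np.arctan2(d[1],d[0])))
# apron edge, z=.024 lip top
A=unproj('wrist',[(57,102),(146,98)],0.024)[:,:2];print(A)
cv2.imwrite('pics/w1c.png',cv2.resize(im[110:230,250:390],None,fx=5,fy=5,interpolation=2))
E
```

```text
pick 0.96 ((325.284912109375, 272.985595703125), (74.48086547851562, 31.24310302734375), 36.573028564453125)
pick 0.77 ((209.32125854492188, 150.02072143554688), (33.41545867919922, 81.39895629882812), 48.69138717651367)
pick 0.77 ((431.4683532714844, 181.80987548828125), (36.238895416259766, 85.00509643554688), 47.81555938720703)
pick 0.68 ((317.25, 183.24998474121094), (33.5201416015625, 38.8960075378418), 18.434947967529297)
[[[340 209]
  [277 192]
  [294 128]
  [360 147]]]
[[ 0.5146 -0.2178]
 [ 0.5024 -0.2979]
 [ 0.4264 -0.2871]
 [ 0.4359 -0.2106]] [ 0.46985753 -0.25335073]
0.08100857700744793 -98.63693388213815
0.07675929914339316 171.9362656550056
0.07711787573807247 82.94739118770971
0.07902680334674075 -5.2359947159842575
[[ 0.5008712   0.03629687]
 [ 0.52078136 -0.05804419]]
```

View pics/w1c.png

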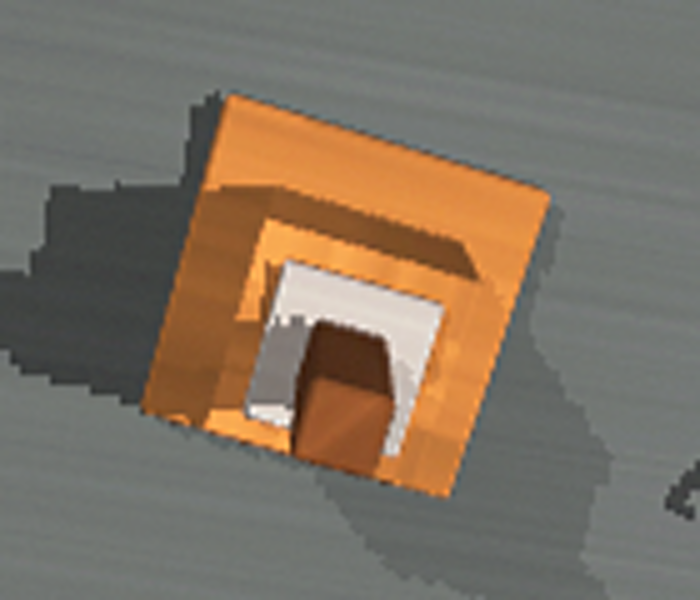

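```bash
python3 - <<'E'
from h import *
h=np.array([(318,375),(392,400),(378,472),(293,455)])/5+[250,110]
P=unproj('wrist',h,0.114)[:,:2];print(P.round(4),P.mean(0))
f=np.array([(287,262),(442,304)])/5+[250,110]
P=unproj('wrist',f,0.064)[:,:2];d=P[1]-P[0];print(P,np.linalg.norm(d),np.degrees(np.arctan2(d[1],d[0])))
print(ctrl.observe()['q'],to([.470,-.2505,.087],-7))
E
```

```text
[[ 0.4785 -0.2479]
 [ 0.4762 -0.2613]
 [ 0.4629 -0.2611]
 [ 0.4635 -0.2459]] [ 0.47025065 -0.25404089]
[[ 0.48792952 -0.23938596]
 [ 0.48463203 -0.27176704]] 0.03254854633837788 -95.81460663215549
[-6.00431143e-01  4.71749743e-02  1.41302365e+00 -8.14005181e-05
  1.68122092e+00  8.04926272e-01] (array([  1.7,  -1.5, 158.4]), array([ 1.000e-02, -1.000e-02,  1.648e+01]))
```

servo_tool:
  rows:
    - [0, 0.0, 0.02, 0, 0, 8]
    - [0, 0.001, 0.03, 0, 0, 8]
    - [0, 0, 0.03, 0, 0, 0]
    - [0, 0, 0.03, 0, 0, 0]
    - [0, 0, 0.02, 0, 0, 0]
    - [0, 0, 0.018, 0, 0, 0]
    - [0, 0, 0.01, 0, 0, 0]
    - [0, 0, 0, 0, 0, 0]
  claw: 0

```text
time_s: 3.1
ee_pos: [0.4677, -0.2525, 0.0857]
tool_rot: [-0.001, 0.998, -0.057, -0.001]
contact_force: [-0.2, 0.3, 0.3]
gripper_width: 0.0854
grasp_force: 0.0
```

servo_tool:
  rows:
    - [0, 0, 0, 0, 0, 0]
    - [0, 0, 0, 0, 0, 0]
    - [0, 0, 0, 0, 0, 0]
    - [0, 0, 0, 0, 0, 0]
    - [0, 0, 0, 0, 0, 0]
    - [0, 0, 0, 0, 0, 0]
    - [0, 0, 0, 0, 0, 0]
    - [0, 0, 0, 0, 0, 0]
    - [0, 0, 0, 0, 0, 0]
    - [0, 0, 0, 0, 0, 0]
  claw: 1
  grip_force: 60

```text
time_s: 4.1
ee_pos: [0.4692, -0.2531, 0.088]
tool_rot: [0.0, 0.998, -0.057, 0.001]
contact_force: [0.5, 0.5, 5.1]
gripper_width: 0.015
grasp_force: 58.6
```

```bash
python3 - <<'E'
from h import *
s=ctrl.observe();print(s['time_s'],s['ee_pos'],yaw(s),s['contact_force'],s['torque'],s['gripper_width'],s['grasp_force'])
E
```

```text
4.1 [ 0.46919407 -0.25314827  0.0880441 ] -6.524140574733224 [0.46558573 0.47052512 5.11124569] [0.11748288 0.04350044 0.0437521 ] 0.015007433925132601 58.61260235309601
```

servo_tool:
  rows:
    - [0, 0, -0.005, 0, 0, 0]
    - [0, 0, -0.01, 0, 0, 0]
    - [0, 0, -0.015, 0, 0, 0]
    - [0, 0, -0.02, 0, 0, 0]
    - [0, 0, -0.02, 0, 0, 0]
    - [0, 0, -0.02, 0, 0, 0]
    - [0, 0, 0, 0, 0, 0]
    - [0, 0, 0, 0, 0, 0]

```text
time_s: 4.9
ee_pos: [0.4687, -0.2529, 0.1772]
tool_rot: [0.0, 0.998, -0.057, 0.0]
contact_force: [-0.0, 0.0, -0.5]
gripper_width: 0.0152
grasp_force: 58.4
```

```bash
python3 - <<'E'
from h import *
s=ctrl.observe();print(s['time_s'],s['ee_pos'],yaw(s),s['contact_force'],s['gripper_width'])
for c in ['scene','wrist']:
    im=ctrl.get_image(c);show(c,'pick_toe',5)
    if c=='scene':
        u=proj(c,[s['ee_pos']-[0,0,.05]])[0].astype(int);print(u)
        a=im[max(u[1]-40,0):u[1]+40,max(u[0]-50,0):u[0]+50]
    else: b=im
a=cv2.resize(a,(500,400),interpolation=2);b=cv2.resize(b[100:260,240:400],(300,400)) if 0 else cv2.resize(b[60:300,220:400],(300,400),interpolation=2)
cv2.imwrite('pics/lift.png',np.hstack([a,b]))
E
```

```text
4.9 [ 0.46869278 -0.25286908  0.17719746] -6.5252011515254384 [-0.02369696  0.01744273 -0.52554461] 0.015225687535526647
scene pick_toe [([0.4669, -0.2552, 0.1023], 0.78), ([0.6994, 0.2125, -0.001], 0.72), ([0.3347, -0.3318, 0.0245], 0.66), ([0.428, -0.1048, 0.0259], 0.63)]
[241 221]
wrist pick_toe [([0.4645, -0.2529, 0.1072], 0.79), ([0.4271, -0.0995, 0.0241], 0.62)]
```

View pics/lift.png

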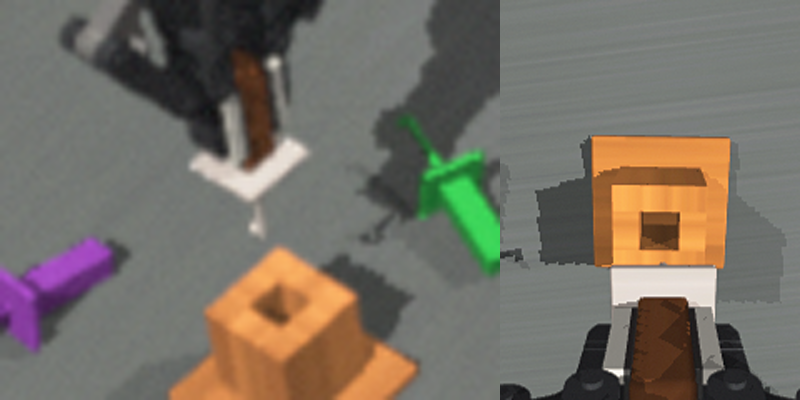

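The left half shows the pick lifted clear, with its shank below the flange around crop (256,200) and a small toe at about (257,228). The right half shows the empty stand and its well squared up with the tool. I'll compare the toe with the four possible yaws.

```bash
python3 - <<'E'
from h import *
s=ctrl.observe();o=s['ee_pos']-[0,0,.027]
t=np.radians(-6.5);x=np.array([np.cos(t),np.sin(t),0]);y=np.array([-np.sin(t),np.cos(t),0]);z=np.array([0,0,1])
f=lambda P:((proj('scene',P)-[191,181])*5).round().tolist()
print('shank foot',f([o-.042*z, o-.006*z]))
print('flange corners',f([o+a*.017*x+b*.017*y for a,b in[(1,1),(1,-1),(-1,-1),(-1,1)]]))
for n,d in[('-x',-x),('+x',x),('+y',y),('-y',-y)]:print(n,f([o-.042*z+.006*d]))
im=ctrl.get_image('scene')
cv2.imwrite('pics/toe.png',cv2.resize(im[211:236,226:261],None,fx=16,fy=16,interpolation=cv2.INTER_CUBIC))
E
```

```text
shank foot [[259.0, 233.0], [249.0, 173.0]]
flange corners [[307.0, 156.0], [248.0, 206.0], [186.0, 169.0], [245.0, 121.0]]
-x [[248.0, 226.0]]
+x [[270.0, 239.0]]
+y [[269.0, 224.0]]
-y [[249.0, 241.0]]
```

View pics/toe.png

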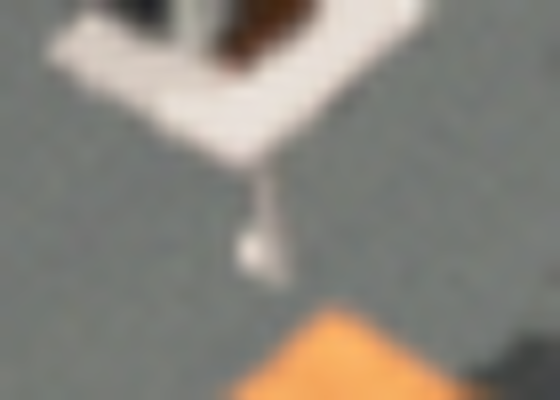

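The toe tip shows at crop (252,250), up and left of the shank foot at (283,285). That means the toe points along the tool's -x, so the pick's yaw equals the tool's. Next I move over the block.

```bash
python3 - <<'E'
from h import *
print(to([.581,.015,.2],9.5))
E
```

```text
(array([  81.6, -278.6,  -24. ]), array([ -0.09,   0.13, -16.03]))
```

servo_tool:
  rows:
    - [0.01, -0.033, -0.012, 0, 0, 0]
    - [0.01, -0.035, -0.012, 0, 0, 0]
    - [0.01, -0.035, 0, 0, 0, 0]
    - [0.01, -0.035, 0, 0, 0, 0]
    - [0.01, -0.035, 0, 0, 0, 0]
    - [0.01, -0.035, 0, 0, 0, 0]
    - [0.01, -0.035, 0, 0, 0, 0]
    - [0.011, -0.035, 0, 0, 0, 0]
    - [0, 0, 0, 0, 0, -8]
    - [0, 0, 0, 0, 0, -8]

```text
time_s: 6.15
ee_pos: [0.5808, 0.0156, 0.2001]
tool_rot: [-0.0, 0.996, 0.087, -0.001]
contact_force: [0.3, -0.2, -0.2]
gripper_width: 0.0155
grasp_force: 58.6
```

```bash
python3 - <<'E'
from h import *
s=ctrl.observe();print(s['time_s'],s['ee_pos'],yaw(s))
im=ctrl.get_image('wrist');cv2.imwrite('pics/w2.png',im)
for n in['slot_mouth','lip_face','key_eye','key','button','holder','lip']: show('wrist',n,2)
i=ctrl.camera_info('wrist');np.savez('w2cam.npz',r=i['rvec'],t=i['tvec'])
E
```

```text
6.15 [0.58079374 0.01556117 0.20006063] 9.94705573891777
wrist slot_mouth [([0.5894, 0.0133, 0.012], 0.93)]
wrist lip_face []
wrist key_eye [([0.6368, 0.0255, 0.0163], 0.92), ([0.6373, 0.0239, 0.0108], 0.59)]
wrist key [([0.6409, 0.0247, 0.0129], 0.74)]
wrist button [([0.6307, 0.0312, 0.0224], 0.59)]
wrist holder [([0.5832, 0.0168, -0.0041], 0.68)]
wrist lip [([0.5889, 0.0149, 0.0146], 0.73)]
```

View pics/w2.png

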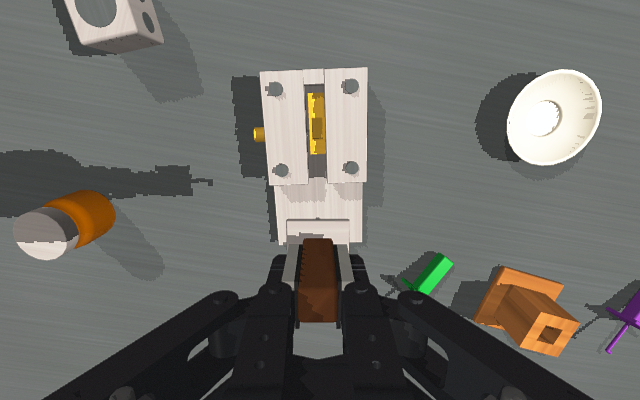

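The view shows the block with its cheeks' front edge at row ~184 and back edge at ~69. The slot runs over columns 304–327, the brass key over rows 92–154, its pocket is near (318,128), and the flange covers the lip. I'll crop it closer.

```bash
python3 - <<'E'
import cv2
im=cv2.imread('pics/w2.png');cv2.imwrite('pics/w2c.png',cv2.resize(im[60:190,250:380],None,fx=4.6,fy=4.6,interpolation=cv2.INTER_CUBIC)[:600])
E
```

```text
(no output)
```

View pics/w2c.png

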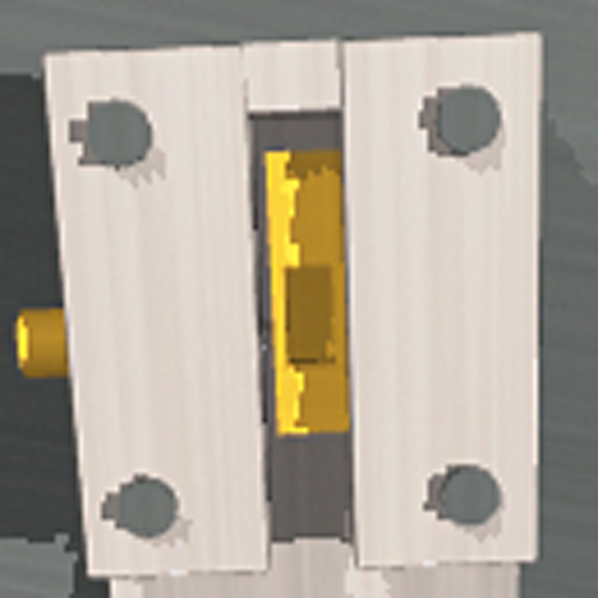

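```bash
python3 - <<'E'
from h import *
o=lambda a:np.array(a)/4.6+[250,60]
img=o([(45,55),(541,33),(538,562),(90,577),(270,572),(357,567),(248,112),(342,108)])
mod=np.array([(102,47),(102,-47),(0,-47),(0,47),(0,9),(0,-9),(90,9),(90,-9)])/1000
P=unproj('wrist',img,.04)[:,:2]
a=mod-mod.mean(0);b=P-P.mean(0)
th=np.arctan2((a[:,0]*b[:,1]-a[:,1]*b[:,0]).sum(),(a*b).sum());c,s=np.cos(th),np.sin(th);Q=np.array([[c,-s],[s,c]])
t=P.mean(0)-Q@mod.mean(0);print('holder',np.degrees(th),t,'res mm',((P-t)@Q-mod).round(4)*1000)
loc=lambda px,z:(((unproj('wrist',o(px),z)[:,:2]-t)@Q)*1000).round(1)
print('key corners',loc([(265,152),(340,150),(278,434),(350,430)],.028))
print('pocket',loc([(311,265),(311,362),(287,310),(335,310)],.028))
np.savez('hold.npz',Q=Q,t=t)
E
```

```text
holder 11.639794753157403 [0.58492587 0.01315121] res mm [[-0.4 -0.4]
 [-0.2  0.4]
 [-0.1  0.1]
 [ 0.3 -0.2]
 [-0.1  0.1]
 [ 0.3 -0.1]
 [ 0.1 -0. ]
 [ 0.1  0.1]]
key corners [[83.2  6.4]
 [83.  -8.5]
 [26.9  6.4]
 [27.1 -8.8]]
pocket [[61.1 -1.9]
 [41.6 -1.1]
 [52.3  3.4]
 [51.9 -6.5]]
```

```bash
cat >> h.py <<'E'
H=np.load('hold.npz') if __import__('os').path.exists('hold.npz') else None
def st():
    s=ctrl.observe();l=(s['ee_pos'][:2]-H['t'])@H['Q']*1000;f=s['contact_force'];print(round(s['time_s'],2),'local',l.round(2),'z',round(s['ee_pos'][2]*1000,2),'yaw',round(yaw(s),2),'Fl',(f[:2]@H['Q']).round(2),round(f[2],2),'tq',np.round(s['torque'],2),'w',round(s['gripper_width'],4))
E
python3 - <<'E'
from h import *
st();p=H['Q']@np.array([.054,-.0015])+H['t'];print(p,to([*p,.12],11.6))
E
```

```text
6.55 local [-3.97  1.44] z 201.22 yaw 9.38 Fl [-0.14 -0.12] -0.91 tq [ 0.03  0.01 -0.01] w 0.0157
[0.63811802 0.022577  ] (array([58.1,  0.6, 81.2]), array([ 0.  ,  0.01, -2.22]))
```

servo_tool:
  rows:
    - [0.02, 0, 0.0, 0, 0, 0]
    - [0.02, 0, 0.01, 0, 0, 0]
    - [0.018, 0.0006, 0.02, 0, 0, -2.2]
    - [0, 0, 0.025, 0, 0, 0]
    - [0, 0, 0.016, 0, 0, 0]
    - [0, 0, 0.01, 0, 0, 0]
    - [0, 0, 0, 0, 0, 0]
    - [0, 0, 0, 0, 0, 0]
    - [0, 0, 0, 0, 0, 0]

```text
time_s: 7.45
ee_pos: [0.639, 0.023, 0.1223]
tool_rot: [0.0, 0.995, 0.102, 0.002]
contact_force: [0.1, 0.1, -0.8]
gripper_width: 0.0153
grasp_force: 58.6
```

```bash
python3 - <<'E'
from h import *
st();p=H['Q']@np.array([.054,-.0015])+H['t'];print(p,to([*p,.09],11.6))
im=ctrl.get_image('scene');cv2.imwrite('pics/s3.png',cv2.resize(im[150:240,300:420],None,fx=6,fy=6,interpolation=2))
for c in('scene','top'):
    if c=='top':ctrl.get_image(c)
    for d in ctrl.spot_point(c,'pick_toe')[:4]:
        P=np.array(d['point']);print(c,((P[:2]-H['t'])@H['Q']*1000).round(1),P[2].round(4),d['score'])
E
```

```text
7.45 local [54.89 -1.3 ] z 122.26 yaw 11.66 Fl [0.08 0.07] -0.85 tq [ 0.    0.03 -0.04] w 0.0153
[0.63811802 0.022577  ] (array([-1. ,  0.2, 32.3]), array([ 0.05, -0.18,  0.06]))
scene [-218.5 -342.3] 0.0271 0.91
scene [-174.6  -84. ] 0.0248 0.68
scene [52.  -4.5] 0.0471 0.51
scene [-312.9 -286.2] 0.0251 0.5
top [-175.2  -85.3] 0.0222 0.7
top [-224.  -345.8] 0.0225 0.61
```

servo_tool:
  rows:
    - [-0.001, 0, 0.008, 0, 0, 0]
    - [0, 0, 0.008, 0, 0, 0]
    - [0, 0, 0.005, 0, 0, 0]
    - [0, 0, 0.004, 0, 0, 0]
    - [0, 0, 0, 0, 0, 0]
    - [0, 0, 0, 0, 0, 0]

```text
time_s: 8.25
ee_pos: [0.637, 0.0231, 0.095]
tool_rot: [-0.0, 0.995, 0.102, -0.0]
contact_force: [0.5, 1.3, -0.9]
gripper_width: 0.0154
grasp_force: 58.5
```

```bash
python3 - <<'E'
from h import *
st()
E
```

```text
8.25 local [53.02 -0.8 ] z 94.99 yaw 11.68 Fl [0.7  1.16] -0.91 tq [0.19 0.05 0.03] w 0.0154
```

servo_tool:
  rows:
    - [0, 0, 0.002, 0, 0, 0]
    - [0, 0, 0.002, 0, 0, 0]
    - [0, 0, 0, 0, 0, 0]
    - [0, 0, 0, 0, 0, 0]

```text
time_s: 8.65
ee_pos: [0.6373, 0.0231, 0.0913]
tool_rot: [-0.0, 0.995, 0.102, 0.0]
contact_force: [-0.1, 1.4, -0.5]
gripper_width: 0.0151
grasp_force: 58.5
```

```bash
python3 - <<'E'
from h import *
st()
E
```

```text
8.65 local [53.28 -0.84] z 91.29 yaw 11.68 Fl [0.16 1.4 ] -0.51 tq [ 0.41 -0.1  -0.01] w 0.0151
```

servo_tool:
  rows:
    - [0, -0.001, 0.0, 0, 0, 0]
    - [0, 0, 0.0, 0, 0, 0]
    - [0, 0, 0, 0, 0, 0]

```text
time_s: 8.95
ee_pos: [0.637, 0.0235, 0.0913]
tool_rot: [0.0, 0.995, 0.102, -0.0]
contact_force: [0.1, 0.2, -1.0]
gripper_width: 0.015
grasp_force: 58.6
```

```bash
python3 - <<'E'
from h import *
st()
E
```

```text
8.95 local [53.07 -0.36] z 91.34 yaw 11.67 Fl [0.16 0.16] -1.04 tq [ 0.02  0.03 -0.01] w 0.015
```

servo_tool:
  rows:
    - [0, -0.001, 0.0, 0, 0, 0]
    - [0, -0.001, 0.001, 0, 0, 0]
    - [0, 0, 0, 0, 0, 0]
    - [0, 0, 0, 0, 0, 0]

```text
time_s: 9.35
ee_pos: [0.6365, 0.0258, 0.0902]
tool_rot: [0.0, 0.995, 0.102, -0.0]
contact_force: [-1.0, 0.2, -1.1]
gripper_width: 0.0152
grasp_force: 58.6
```

```bash
python3 - <<'E'
from h import *
st()
E
```

```text
9.35 local [53.07  2.  ] z 90.21 yaw 11.68 Fl [-0.96  0.43] -1.12 tq [ 0.01 -0.01  0.  ] w 0.0152
```

servo_tool:
  rows:
    - [-0.002, 0, 0.0, 0, 0, 0]
    - [-0.002, 0, 0, 0, 0, 0]
    - [-0.001, 0, 0, 0, 0, 0]
    - [-0.001, 0, 0, 0, 0, 0]
    - [-0.001, 0, 0, 0, 0, 0]
    - [-0.001, 0, 0, 0, 0, 0]

```text
time_s: 9.95
ee_pos: [0.6296, 0.0243, 0.0905]
tool_rot: [-0.0, 0.995, 0.102, 0.001]
contact_force: [4.0, 1.1, -2.7]
gripper_width: 0.015
grasp_force: 58.4
```

```bash
python3 - <<'E'
from h import *
st()
E
```

```text
9.95 local [46.05  1.94] z 90.54 yaw 11.67 Fl [4.18 0.25] -2.67 tq [ 0.19 -0.8   0.05] w 0.015
```

servo_tool:
  rows:
    - [-0.002, 0, 0.0, 0, 0, 0]
    - [-0.002, 0, 0, 0, 0, 0]
    - [-0.002, 0, 0, 0, 0, 0]
    - [-0.002, 0, 0, 0, 0, 0]
    - [-0.002, 0, 0, 0, 0, 0]
    - [-0.002, 0, 0, 0, 0, 0]
    - [-0.002, 0, 0, 0, 0, 0]
    - [-0.002, 0, 0, 0, 0, 0]

```text
time_s: 10.75
ee_pos: [0.6152, 0.0212, 0.0915]
tool_rot: [0.0, 0.995, 0.102, 0.003]
contact_force: [5.7, 1.5, -1.0]
gripper_width: 0.0152
grasp_force: 58.5
```

```bash
python3 - <<'E'
from h import *
st()
ctrl.get_image('wrist')
for n in('key','key_eye'):
  for c in('wrist',):
    for d in ctrl.spot_point(c,n)[:2]:
        P=np.array(d['point']);print(n,((P[:2]-H['t'])@H['Q']*1000).round(1),d['score'])
E
```

```text
10.75 local [31.3   1.82] z 91.54 yaw 11.68 Fl [5.86 0.29] -1.03 tq [ 0.32 -1.33 -0.05] w 0.0152
key [41.1  1. ] 0.79
key_eye [35.3 -0.7] 0.71
```

servo_tool:
  rows:
    - [-0.0025, 0, 0.0005, 0, 0, 0]
    - [-0.0025, 0, 0.0005, 0, 0, 0]
    - [-0.0025, 0, 0, 0, 0, 0]
    - [-0.0025, 0, 0, 0, 0, 0]
    - [-0.002, 0, 0, 0, 0, 0]
    - [-0.002, 0, 0, 0, 0, 0]
    - [-0.002, 0, 0, 0, 0, 0]
    - [-0.002, 0, 0, 0, 0, 0]
    - [-0.002, 0, 0, 0, 0, 0]
    - [-0.002, 0, 0, 0, 0, 0]

```text
time_s: 11.9
ee_pos: [0.5909, 0.0163, 0.0895]
tool_rot: [0.0, 0.995, 0.102, -0.001]
contact_force: [0.9, 0.8, 0.4]
gripper_width: 0.0151
grasp_force: 58.6
```

```bash
python3 - <<'E'
from h import *
st()
E
```

```text
11.9 local [6.45 1.9 ] z 89.49 yaw 11.68 Fl [1.07 0.56] 0.42 tq [ 0.03 -0.14 -0.05] w 0.0151
```

servo_tool:
  rows:
    - [-0.004, 0, 0, 0, 0, 0]
    - [-0.004, 0, 0, 0, 0, 0]
    - [-0.004, 0, 0, 0, 0, 0]
    - [-0.004, 0, 0, 0, 0, 0]
    - [-0.004, 0, 0, 0, 0, 0]
    - [-0.004, 0, 0, 0, 0, 0]
    - [-0.003, 0, 0, 0, 0, 0]
    - [-0.003, 0, 0, 0, 0, 0]

```text
time_s: 12.7
ee_pos: [0.5619, 0.0103, 0.0893]
tool_rot: [0.0, 0.995, 0.102, -0.0]
contact_force: [0.7, -0.5, -0.1]
gripper_width: 0.015
grasp_force: 58.6
```

```bash
python3 - <<'E'
from h import *
st()
im=ctrl.get_image('wrist')
cv2.imwrite('pics/w4.png',cv2.resize(im[60:260,220:420],None,fx=3,fy=3,interpolation=2))
E
```

```text
12.7 local [-23.15   1.9 ] z 89.3 yaw 11.67 Fl [ 0.59 -0.64] -0.11 tq [-0.01 -0.02  0.04] w 0.015
```

View pics/w4.png

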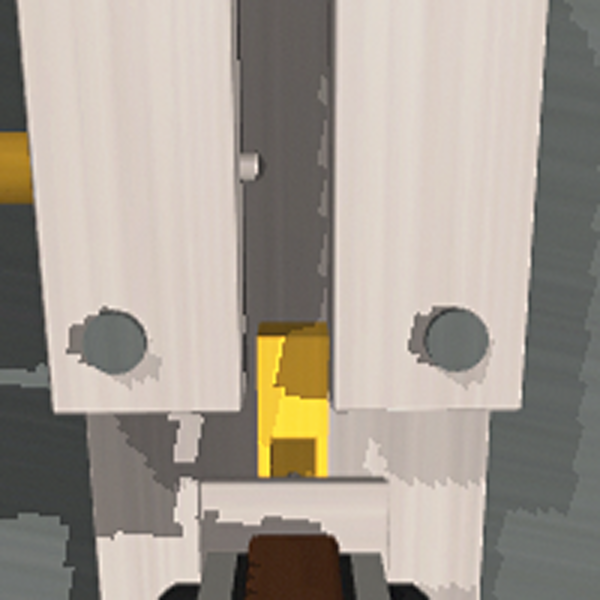

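The key is trailing straight along the -y cheek with its rear still about 11 mm inside the slot (crop row 322). Its pocket is at about (293,455), and the button is clear at (250,166).

servo_tool:
  rows:
    - [-0.003, 0, 0, 0, 0, 0]
    - [-0.003, 0, 0, 0, 0, 0]
    - [-0.003, 0, 0, 0, 0, 0]
    - [-0.003, 0, 0, 0, 0, 0]
    - [-0.003, 0, 0, 0, 0, 0]
    - [-0.003, 0, 0, 0, 0, 0]
    - [-0.002, 0, 0, 0, 0, 0]
    - [-0.001, 0, 0, 0, 0, 0]
    - [0, 0, 0, 0, 0, 0]

```text
time_s: 13.65
ee_pos: [0.5414, 0.0061, 0.0893]
tool_rot: [0.0, 0.995, 0.102, -0.0]
contact_force: [-0.0, 0.1, -0.8]
gripper_width: 0.0152
grasp_force: 58.6
```

```bash
python3 - <<'E'
from h import *
st()
E
```

```text
13.65 local [-44.05   1.87] z 89.31 yaw 11.67 Fl [-0.02  0.11] -0.79 tq [ 0.01 -0.01 -0.03] w 0.0152
```

servo_tool:
  rows:
    - [-0.001, 0, 0, 0, 0, 0]
    - [-0.001, 0, 0, 0, 0, 0]
    - [-0.001, 0, 0, 0, 0, 0]
    - [-0.001, 0, 0, 0, 0, 0]
    - [-0.001, 0, 0, 0, 0, 0]
    - [-0.001, 0, 0, 0, 0, 0]
    - [0, 0, 0, 0, 0, 0]

```text
time_s: 14.35
ee_pos: [0.5356, 0.0049, 0.0893]
tool_rot: [0.0, 0.995, 0.102, -0.0]
contact_force: [0.0, 0.6, 0.1]
gripper_width: 0.015
grasp_force: 58.6
```

```bash
python3 - <<'E'
from h import *
st()
E
```

```text
14.35 local [-50.     1.87] z 89.34 yaw 11.67 Fl [0.15 0.57] 0.12 tq [-0.01 -0.08 -0.05] w 0.015
```

servo_tool:
  rows:
    - [-0.001, 0, 0, 0, 0, 0]
    - [-0.001, 0, 0, 0, 0, 0]
    - [-0.001, 0, 0, 0, 0, 0]
    - [0, 0, 0, 0, 0, 0]

```text
time_s: 14.75
ee_pos: [0.533, 0.0044, 0.0894]
tool_rot: [-0.0, 0.995, 0.102, 0.001]
contact_force: [1.8, 1.2, -2.2]
gripper_width: 0.0154
grasp_force: 58.6
```

```bash
python3 - <<'E'
from h import *
st()
E
```

```text
14.75 local [-52.59   1.91] z 89.39 yaw 11.67 Fl [2.03 0.81] -2.19 tq [ 0.1  -0.36 -0.02] w 0.0154
```

Contact with the lip. I'll build the pull up gently.

servo_tool:
  rows:
    - [-0.0005, 0, 0, 0, 0, 0]
    - [-0.0005, 0, 0, 0, 0, 0]
    - [-0.0005, 0, 0, 0, 0, 0]
    - [0, 0, 0, 0, 0, 0]

```text
time_s: 15.15
ee_pos: [0.5323, 0.0042, 0.0896]
tool_rot: [-0.0, 0.995, 0.102, 0.001]
contact_force: [5.5, 0.8, -2.6]
gripper_width: 0.0153
grasp_force: 58.4
```

```bash
python3 - <<'E'
from h import *
st()
E
```

```text
15.15 local [-53.38   1.89] z 89.6 yaw 11.68 Fl [ 5.52 -0.35] -2.56 tq [ 0.31 -1.17  0.  ] w 0.0153
```

servo_tool:
  rows:
    - [-0.0005, 0, 0, 0, 0, 0]
    - [-0.0005, 0, 0, 0, 0, 0]
    - [-0.0004, 0, 0, 0, 0, 0]
    - [0, 0, 0, 0, 0, 0]
    - [0, 0, 0, 0, 0, 0]

```text
time_s: 15.65
ee_pos: [0.5318, 0.0041, 0.0898]
tool_rot: [-0.0, 0.995, 0.102, 0.003]
contact_force: [7.8, 2.8, -3.3]
gripper_width: 0.0157
grasp_force: 58.4
```

```bash
python3 - <<'E'
from h import *
st()
E
```

```text
15.65 local [-53.85   1.88] z 89.83 yaw 11.68 Fl [8.18 1.21] -3.28 tq [ 0.48 -1.6   0.02] w 0.0157
```

8.2 N now. I'll add a touch more and hold for over a second.

servo_tool:
  rows:
    - [-0.0003, 0, 0, 0, 0, 0]
    - [0, 0, 0, 0, 0, 0]
    - [0, 0, 0, 0, 0, 0]
    - [0, 0, 0, 0, 0, 0]
    - [0, 0, 0, 0, 0, 0]
    - [0, 0, 0, 0, 0, 0]
    - [0, 0, 0, 0, 0, 0]
    - [0, 0, 0, 0, 0, 0]
    - [0, 0, 0, 0, 0, 0]
    - [0, 0, 0, 0, 0, 0]

```text
time_s: 16.65
ee_pos: [0.5317, 0.0041, 0.0899]
tool_rot: [-0.0, 0.995, 0.102, 0.003]
contact_force: [7.5, 2.6, -4.1]
gripper_width: 0.0154
grasp_force: 58.4
```

servo_tool:
  rows:
    - [0, 0, 0, 0, 0, 0]
    - [0, 0, 0, 0, 0, 0]
    - [0, 0, 0, 0, 0, 0]
    - [0, 0, 0, 0, 0, 0]
    - [0, 0, 0, 0, 0, 0]
    - [0, 0, 0, 0, 0, 0]
    - [0, 0, 0, 0, 0, 0]
    - [0, 0, 0, 0, 0, 0]
    - [0, 0, 0, 0, 0, 0]
    - [0, 0, 0, 0, 0, 0]

```text
time_s: 17.65
ee_pos: [0.5317, 0.0041, 0.0899]
tool_rot: [-0.0, 0.995, 0.102, 0.003]
contact_force: [7.4, 2.4, -4.7]
gripper_width: 0.0153
grasp_force: 58.4
```

```bash
python3 - <<'E'
from h import *
st()
E
```

```text
17.65 local [-53.96   1.88] z 89.86 yaw 11.67 Fl [7.7  0.89] -4.67 tq [ 0.47 -1.6  -0.  ] w 0.0153
```

servo_tool:
  rows:
    - [-0.0004, 0, 0, 0, 0, 0]
    - [0, 0, 0, 0, 0, 0]
    - [0, 0, 0, 0, 0, 0]
    - [0, 0, 0, 0, 0, 0]
    - [0, 0, 0, 0, 0, 0]
    - [0, 0, 0, 0, 0, 0]
    - [0, 0, 0, 0, 0, 0]
    - [0, 0, 0, 0, 0, 0]
    - [0, 0, 0, 0, 0, 0]
    - [0, 0, 0, 0, 0, 0]

```text
time_s: 18.65
ee_pos: [0.5316, 0.0041, 0.09]
tool_rot: [-0.0, 0.995, 0.102, 0.003]
contact_force: [7.8, 2.6, -4.0]
gripper_width: 0.0149
grasp_force: 58.4
```

servo_tool:
  rows:
    - [0, 0, 0, 0, 0, 0]
    - [0, 0, 0, 0, 0, 0]
    - [0, 0, 0, 0, 0, 0]
    - [0, 0, 0, 0, 0, 0]
    - [0, 0, 0, 0, 0, 0]
    - [0, 0, 0, 0, 0, 0]

```text
time_s: 19.25
ee_pos: [0.5316, 0.0041, 0.09]
tool_rot: [-0.0, 0.995, 0.102, 0.003]
contact_force: [7.4, 2.0, -4.2]
gripper_width: 0.0147
grasp_force: 58.4
```

```bash
python3 - <<'E'
from h import *
st()
ctrl.get_image('wrist')
for n in('key','key_eye'):
    for d in ctrl.spot_point('wrist',n)[:2]:
        P=np.array(d['point']);print(n,((P[:2]-H['t'])@H['Q']*1000).round(1),d['score'])
E
```

```text
19.25 local [-54.06   1.87] z 89.97 yaw 11.67 Fl [7.69 0.47] -4.19 tq [ 0.53 -1.73  0.01] w 0.0147
key [-42.4   2.5] 0.84
key_eye [-49.8  -1.1] 0.88
```

The snug hold lasted over 3 s at about 8 N, within the 5–14 N band. I'll bring it a little closer to 9 N with a firmer grip, hold briefly, then ease off.

servo_tool:
  rows:
    - [0, 0, 0, 0, 0, 0]
    - [0, 0, 0, 0, 0, 0]
    - [-0.0004, 0, 0, 0, 0, 0]
    - [0, 0, 0, 0, 0, 0]
    - [0, 0, 0, 0, 0, 0]
    - [0, 0, 0, 0, 0, 0]
  grip_force: 90

```text
time_s: 20.0
ee_pos: [0.5317, 0.0039, 0.0911]
tool_rot: [0.0, 0.995, 0.102, 0.004]
contact_force: [6.4, 2.1, 0.9]
gripper_width: 0.0145
grasp_force: 88.1
```

servo_tool:
  rows:
    - [0, 0, 0, 0, 0, 0]
    - [0, 0, 0, 0, 0, 0]
    - [0, 0, 0, 0, 0, 0]
    - [0, 0, 0, 0, 0, 0]
    - [0, 0, 0, 0, 0, 0]
    - [0, 0, 0, 0, 0, 0]
    - [0, 0, 0, 0, 0, 0]

```text
time_s: 20.7
ee_pos: [0.5317, 0.0039, 0.0911]
tool_rot: [0.0, 0.995, 0.102, 0.004]
contact_force: [7.0, 1.7, 0.7]
gripper_width: 0.0151
grasp_force: 88.1
```

```bash
python3 - <<'E'
from h import *
st()
E
```

```text
20.7 local [-54.04   1.67] z 91.08 yaw 11.68 Fl [7.16 0.28] 0.69 tq [ 0.48 -1.62  0.03] w 0.0151
```

servo_tool:
  rows:
    - [-0.0004, 0, 0, 0, 0, 0]
    - [-0.0003, 0, 0, 0, 0, 0]
    - [0, 0, 0, 0, 0, 0]
    - [0, 0, 0, 0, 0, 0]
    - [0, 0, 0, 0, 0, 0]
    - [0, 0, 0, 0, 0, 0]
    - [0, 0, 0, 0, 0, 0]
    - [0, 0, 0, 0, 0, 0]
    - [0, 0, 0, 0, 0, 0]
    - [0, 0, 0, 0, 0, 0]

```text
time_s: 21.7
ee_pos: [0.5314, 0.0038, 0.0912]
tool_rot: [0.0, 0.995, 0.102, 0.004]
contact_force: [7.6, 1.5, -0.5]
gripper_width: 0.0147
grasp_force: 88.1
```

servo_tool:
  rows:
    - [0, 0, 0, 0, 0, 0]
    - [0, 0, 0, 0, 0, 0]
    - [0, 0, 0, 0, 0, 0]
    - [0, 0, 0, 0, 0, 0]
    - [0, 0, 0, 0, 0, 0]

```text
time_s: 22.2
ee_pos: [0.5314, 0.0038, 0.0912]
tool_rot: [-0.0, 0.995, 0.102, 0.004]
contact_force: [8.4, 2.9, -0.5]
gripper_width: 0.0147
grasp_force: 88.1
```

servo_tool:
  rows:
    - [0.001, 0, 0, 0, 0, 0]
    - [0.001, 0, 0, 0, 0, 0]
    - [0.001, 0, 0, 0, 0, 0]
    - [0.001, 0, 0, 0, 0, 0]
    - [0.001, 0, 0, 0, 0, 0]
    - [0.001, 0, 0, 0, 0, 0]
    - [0.001, 0, 0, 0, 0, 0]
    - [0, 0, 0, 0, 0, 0]
    - [0, 0, 0, 0, 0, 0]

```text
time_s: 23.1
ee_pos: [0.5338, 0.0047, 0.0883]
tool_rot: [-0.0, 0.995, 0.102, -0.002]
contact_force: [-0.5, 0.9, -1.5]
gripper_width: 0.015
grasp_force: 88.3
```

```bash
python3 - <<'E'
from h import *
st()
E
```

```text
23.1 local [-51.75   2.08] z 88.33 yaw 11.67 Fl [-0.31  0.93] -1.55 tq [ 0.01  0.   -0.01] w 0.015
```

servo_tool:
  rows:
    - [0.001, 0, 0, 0, 0, 0]
    - [0, 0, -0.002, 0, 0, 0]
    - [0, 0, -0.003, 0, 0, 0]
    - [0, 0, -0.005, 0, 0, 0]
    - [0, 0, -0.008, 0, 0, 0]
    - [0, 0, -0.012, 0, 0, 0]
    - [0, 0, -0.02, 0, 0, 0]
    - [0, 0, -0.03, 0, 0, 0]
    - [0, 0, -0.03, 0, 0, 0]
    - [0, 0, 0, 0, 0, 0]

```text
time_s: 24.1
ee_pos: [0.5389, 0.0047, 0.2063]
tool_rot: [0.001, 0.995, 0.102, 0.006]
contact_force: [0.4, 0.1, -0.8]
gripper_width: 0.0142
grasp_force: 88.2
```

```bash
python3 - <<'E'
from h import *
st();print(to([.53-.09*np.cos(np.radians(11.6)),.004-.018,.2],-6.5))
E
```

```text
24.1 local [-46.81   1.06] z 206.35 yaw 11.68 Fl [ 0.43 -0.01] -0.84 tq [-0.01  0.04 -0.  ] w 0.0142
(array([-98.9,  -1.3,   5.2]), array([ 0.11, -0.7 , 18.18]))
```

servo_tool:
  rows:
    - [-0.03, 0, 0, 0, 0, 0]
    - [-0.03, 0, 0, 0, 0, 0]
    - [-0.03, 0, 0, 0, 0, 0]
    - [0, 0, 0, 0, 0, 0]
    - [0, 0, 0, 0, 0, 0]
    - [0, 0, 0, 0, 0, 0]

```text
time_s: 24.7
ee_pos: [0.4485, -0.0132, 0.1996]
tool_rot: [0.0, 0.995, 0.102, 0.001]
contact_force: [-0.3, -0.1, -0.1]
gripper_width: 0.0146
grasp_force: 88.2
```

```bash
python3 - <<'E'
from h import *
st()
im=ctrl.get_image('wrist')
show('wrist','key');show('wrist','pick_toe')
a=cv2.resize(im[40:240,220:420],(500,500),interpolation=2)
s=ctrl.observe();im=ctrl.get_image('scene');u=proj('scene',[s['ee_pos']-[0,0,.05]])[0].astype(int);print(u)
b=cv2.resize(im[u[1]-38:u[1]+37,u[0]-22:u[0]+23],(300,500),interpolation=2)
cv2.imwrite('pics/w5.png',np.hstack([a,b]))
E
```

```text
24.7 local [-138.88    1.75] z 199.56 yaw 11.68 Fl [-0.33  0.01] -0.1 tq [-0.02 -0.01 -0.05] w 0.0146
wrist key [([0.5413, 0.0081, 0.014], 0.79)]
wrist pick_toe [([0.4464, -0.0161, 0.1301], 0.85), ([0.3407, -0.3283, 0.0252], 0.8), ([0.4288, -0.1035, 0.0262], 0.69)]
[294 148]
```

View pics/w5.png

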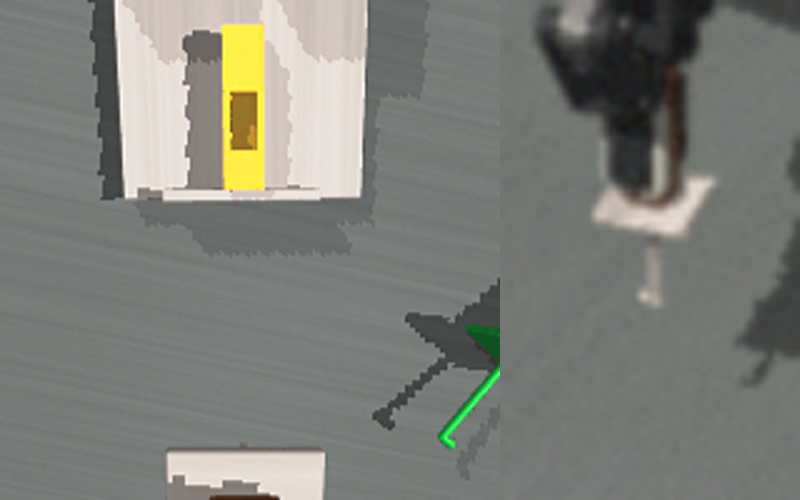

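The key lies squarely against the lip: its front edge meets it at crop row ~189, with parallel sides at columns 222–265. The flange sits in the wrist picture where it was before, so the pick hasn't slipped or tilted noticeably. Now back to the stand.

```bash
python3 - <<'E'
from h import *
print(to([.4692,-.2531,.195],-6.5))
E
```

```text
(array([-28.3, 239.2,   4.2]), array([ 0.  ,  0.02, 18.19]))
```

servo_tool:
  rows:
    - [-0.004, 0.034, 0, 0, 0, 0]
    - [-0.004, 0.034, 0, 0, 0, 0]
    - [-0.004, 0.034, 0, 0, 0, 0]
    - [-0.004, 0.034, 0, 0, 0, 0]
    - [-0.004, 0.034, 0, 0, 0, 0]
    - [-0.004, 0.034, 0, 0, 0, 0]
    - [-0.004, 0.035, 0, 0, 0, 6]
    - [0, 0, 0, 0, 0, 6]
    - [0, 0, 0, 0, 0, 6.2]
    - [0, 0, 0, 0, 0, 0]

```text
time_s: 25.9
ee_pos: [0.4691, -0.2534, 0.1988]
tool_rot: [-0.0, 0.998, -0.057, -0.0]
contact_force: [0.4, 0.7, -1.1]
gripper_width: 0.0147
grasp_force: 88.2
```

servo_tool:
  rows:
    - [0, 0, 0.01, 0, 0, 0]
    - [0, 0, 0.01, 0, 0, 0]
    - [0, 0, 0.005, 0, 0, 0]
    - [0, 0, 0, 0, 0, 0]
    - [0, 0, 0, 0, 0, 0]
    - [0, 0, 0, 0, 0, 0]
    - [0, 0, 0, 0, 0, 0]

```text
time_s: 26.6
ee_pos: [0.4691, -0.2531, 0.1749]
tool_rot: [0.0, 0.998, -0.057, 0.0]
contact_force: [-0.4, 0.0, -0.5]
gripper_width: 0.0149
grasp_force: 88.2
```

```bash
python3 - <<'E'
from h import *
s=ctrl.observe();print(s['time_s'],s['ee_pos'],yaw(s),s['contact_force'],to([.4690,-.2530,.14],-6.5))
im=ctrl.get_image('wrist');show('wrist','stand_top');show('wrist','pick_toe')
cv2.imwrite('pics/w6.png',cv2.resize(im[100:300,240:400],None,fx=3,fy=3,interpolation=2))
E
```

```text
26.6 [ 0.46905243 -0.25305634  0.17489293] -6.513756078983883 [-0.44220014  0.02826038 -0.47904702] (array([-0.1, -0.1, 34.9]), array([ 0.03, -0.06, -0.01]))
wrist stand_top [([0.5408, 0.0027, 0.0162], 0.59)]
wrist pick_toe [([0.4355, -0.3689, 0.0281], 0.96), ([0.4664, -0.252, 0.1046], 0.76)]
```

View pics/w6.png

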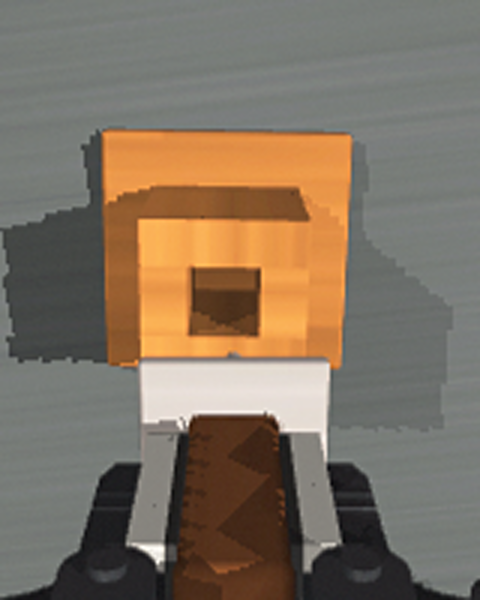

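The stand's well is at about (225,300) in the crop, centred laterally with the flange, so the pick is aligned. I'll lower it slowly.

servo_tool:
  rows:
    - [0, 0, 0.01, 0, 0, 0]
    - [0, 0, 0.01, 0, 0, 0]
    - [0, 0, 0.01, 0, 0, 0]
    - [0, 0, 0.01, 0, 0, 0]
    - [0, 0, 0.01, 0, 0, 0]
    - [0, 0, 0, 0, 0, 0]
    - [0, 0, 0, 0, 0, 0]

```text
time_s: 27.45
ee_pos: [0.4687, -0.2529, 0.1239]
tool_rot: [-0.0, 0.998, -0.057, -0.0]
contact_force: [0.0, -0.3, -1.0]
gripper_width: 0.0149
grasp_force: 88.2
```

```bash
python3 - <<'E'
from h import *
s=ctrl.observe();print(s['time_s'],s['ee_pos'],yaw(s),s['contact_force'],s['torque'],to([.4690,-.2530,.0885],-6.5))
E
```

```text
27.45 [ 0.46867098 -0.25286141  0.12391998] -6.526751950311192 [ 0.0493416  -0.33983346 -0.96792741] [-0.00939541 -0.01679694  0.03337793] (array([ 0.4,  0.1, 35.4]), array([-0.02,  0.04, -0.03]))
```

servo_tool:
  rows:
    - [0, 0, 0.01, 0, 0, 0]
    - [0, 0, 0.01, 0, 0, 0]
    - [0, 0, 0.007, 0, 0, 0]
    - [0, 0, 0.003, 0, 0, 0]
    - [0, 0, 0.002, 0, 0, 0]
    - [0, 0, 0.001, 0, 0, 0]
    - [0, 0, 0, 0, 0, 0]
    - [0, 0, 0, 0, 0, 0]

```text
time_s: 28.25
ee_pos: [0.469, -0.2531, 0.0917]
tool_rot: [0.0, 0.998, -0.057, 0.0]
contact_force: [-0.8, 0.1, -1.6]
gripper_width: 0.0149
grasp_force: 88.2
```

```bash
python3 - <<'E'
from h import *
s=ctrl.observe();print(s['time_s'],s['ee_pos'],yaw(s),s['contact_force'],s['torque'])
E
```

```text
28.25 [ 0.46903168 -0.25309329  0.0917344 ] -6.5277564048913925 [-0.76689055  0.14318193 -1.57502314] [ 0.00788173 -0.04226921 -0.01472943]
```

servo_tool:
  rows:
    - [0, 0, 0.001, 0, 0, 0]
    - [0, 0, 0.001, 0, 0, 0]
    - [0, 0, 0.001, 0, 0, 0]
    - [0, 0, 0.0005, 0, 0, 0]
    - [0, 0, 0, 0, 0, 0]
    - [0, 0, 0, 0, 0, 0]

```text
time_s: 28.85
ee_pos: [0.4688, -0.253, 0.0881]
tool_rot: [0.0, 0.998, -0.057, 0.0]
contact_force: [-1.5, 0.3, 1.7]
gripper_width: 0.015
grasp_force: 88.8
```

```bash
python3 - <<'E'
from h import *
s=ctrl.observe();print(s['time_s'],s['ee_pos'],yaw(s),s['contact_force'],s['torque'])
E
```

```text
28.85 [ 0.46883489 -0.25298807  0.08813347] -6.523910433508952 [-1.54984414  0.27483978  1.72760664] [0.06649326 0.15896647 0.00176235]
```

servo_tool:
  rows:
    - [0, 0, 0.0005, 0, 0, 0]
    - [0, 0, 0, 0, 0, 0]
    - [0, 0, 0, 0, 0, 0]
  grip_force: 20

```text
time_s: 29.15
ee_pos: [0.4689, -0.253, 0.0881]
tool_rot: [0.0, 0.998, -0.057, 0.0]
contact_force: [-2.6, 1.4, 6.0]
gripper_width: 0.0146
grasp_force: 89.0
```

servo_tool:
  rows:
    - [0, 0, 0, 0, 0, 0]
    - [0, 0, 0, 0, 0, 0]
    - [0, 0, 0, 0, 0, 0]
    - [0, 0, 0, 0, 0, 0]
    - [0, 0, 0, 0, 0, 0]
    - [0, 0, 0, 0, 0, 0]
    - [0, 0, 0, 0, 0, 0]
    - [0, 0, 0, 0, 0, 0]
  claw: 0

```text
time_s: 29.95
ee_pos: [0.4688, -0.253, 0.0873]
tool_rot: [0.0, 0.998, -0.057, 0.0]
contact_force: [-0.2, -0.3, -0.2]
gripper_width: 0.0854
grasp_force: 0.0
```

servo_tool:
  rows:
    - [0, 0, -0.01, 0, 0, 0]
    - [0, 0, -0.02, 0, 0, 0]
    - [0, 0, -0.03, 0, 0, 0]
    - [0, 0, -0.04, 0, 0, 0]
    - [0, 0, -0.04, 0, 0, 0]
    - [0, 0, -0.02, 0, 0, 0]
    - [0, 0, 0, 0, 0, 0]
    - [0, 0, 0, 0, 0, 0]

```text
time_s: 30.75
ee_pos: [0.4688, -0.2529, 0.2477]
tool_rot: [0.0, 0.998, -0.057, 0.0]
contact_force: [-0.3, -0.7, -0.3]
gripper_width: 0.0855
grasp_force: 0.0
```

```bash
python3 - <<'E'
from h import *
s=ctrl.observe();print(s['time_s'],s['ee_pos'],s['contact_force'],s['gripper_width'])
im=ctrl.get_image('wrist');t=ctrl.get_image('top')
cv2.imwrite('pics/end.png',np.hstack([cv2.resize(im[100:250,240:400],(400,375),interpolation=2),cv2.resize(t[130:250,250:378],(400,375),interpolation=2)]))
E
```

```text
30.75 [ 0.46880101 -0.25294553  0.24772255] [-0.30824642 -0.69973869 -0.33891064] 0.08551532039342094
```

View pics/end.png

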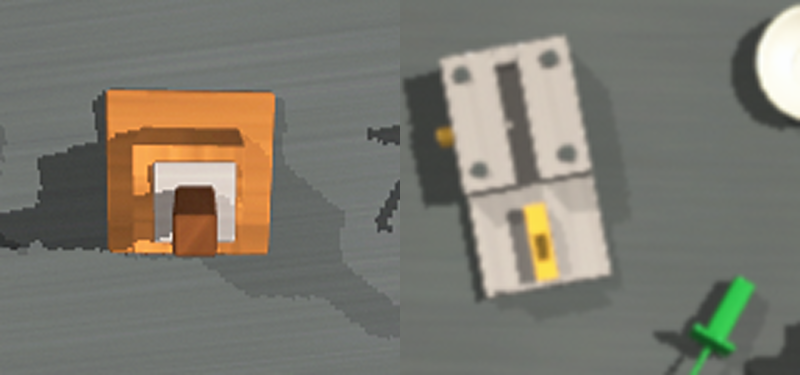

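The pick stands upright with its flange flat on the stand at about (195,200), and the key lies squarely against the lip at about (541,243). I'm handing the job in.

```bash
python3 -c "
from bench import ctrl
print(ctrl.close_job())"
```

```text
the job is handed in; nothing more can be done
None
```

The key was dragged out and held against the lip for several seconds at about 7–9 N; it now lies square against the lip, the pick is upright in its stand, and the job was handed in at about 31 s without touching anything else.

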